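Tilt an aerial sample to the set mark for one sweep

TASK

Take the tilted reading on the small aerial sample: swing the transit lock out from under its spring-backed tilt plate, then, with a fingertip, press down the one corner pad whose pointer runs over the scale with the brass rider until that pointer stands inside the rider's notch, and hold it steady there for two seconds while the analyser sweeps. Let the plate spring back up and swing the lock fully home under it again. All of it is fingertip work: pick nothing up, leave the things round about where they lie, keep off the sample, the rider and the other corner, and do not drive the pointer past the notch.

Things in the scene. Friction and masses are not known exactly. Their poses are not given: they have to be found in the camera images.
- mount: Tilt mount, fixed to the bench: dark base 190x190x10 mm; origin centre of its underside, x away from the robot, y left, turned by some yaw. Above it a 150x150x6 mm aluminium tilt plate, top 60 mm above the bench, on a ball pivot at its far left corner (mount x +60, y +60 mm); sprung far right and near left corners carry black pads; the near right corner has no pad: the lock's prop stands under it
- pad_a (a point): centre of the top of the far right pressing pad (round, black, 30 mm across, 65 mm above the bench at rest), mount frame x +60, y -60 mm. It goes straight down when pressed, 120 mm from its tilt axis; spring: about 2.5 N to start it, 6.5 N at 0.06 rad, 9 N at 0.10 rad, 12.5 N at 0.15 rad
- pad_b (a point): the same for the near left pressing pad, mount frame x -60, y +60 mm; same spring, same 120 mm from its own tilt axis
- tilt_a (a joint): tilt of the plate when pad_a is pressed, rad: 0 at rest, grows as the far right corner goes down, at most 0.2. Pressing pad_a at its centre leaves tilt_b alone
- tilt_b (a joint): tilt of the plate when pad_b is pressed, rad: 0 at rest, grows as the near left corner goes down, at most 0.2
- pointer_a (a point): tip region of the far right pointer, a thin dark blade that reaches 50 mm out of the plate's right edge (mount frame x +60, y -120 mm), 57 mm above the bench at rest; it runs up and down just in front of a scale, and drops 1.5 mm for each mm that pad_a drops
- pointer_b (a point): tip region of the near left pointer, the same blade out of the plate's left edge (mount frame x -60, y +120 mm), 57 mm above the bench at rest; it drops 1 mm for each mm that pad_b drops
- stand_rider: upright scale stand WITH the brass rider, 46 mm wide, 34 mm deep, 82 mm high, fixed to the bench behind one of the two pointers (either one); origin under the middle of the scale's front, which looks to the mount's -x side
- stand_plain: upright scale stand of the same size without a rider, fixed behind the other pointer
- notch (a point): centre of the rider's notch, the 10 mm high gap between the two horizontal brass jaws (36 mm wide) across the front of the scale; the pointer blade passes in front of the jaws. The pointer tip is 2.6 mm thick and stands in the notch while it is within 4.5 mm of this height
- rider (a joint): height setting of the rider, m: how far the notch centre lies below the pointers' rest height (10 to 18 mm); held by friction of 4 N, not to be shifted
- lock (a joint): transit lock, rad: 0 to 0.05 home (its black prop stands 1 mm below the plate's near right corner, and blocks the plate); grows as the lever's post swings out to the mount's right, anticlockwise from above; clear of the plate from 0.7, stop at 1.3. Fully home is below 0.12. Stays where left (friction, about 1 N at the post)
- lock_post (a point): on the axis of the lock lever's upright black post, 53 mm above the bench; the post is 11 mm thick from 18 to 51 mm above the bench, then flares to an 18 mm head that ends at 63 mm. When home it stands 35 mm in front of the plate's front edge (mount frame x -110, y -76 mm); it swings 66 mm from lock_pivot
- lock_pivot (a point): on the vertical axis of the lock lever, 19 mm above the bench (mount frame x -45, y -83 mm)
- sample: the aerial sample, a 48x49x8 mm etched board with a brass connector, fixed on the middle of the tilt plate on a white pad; origin centre of its underside; not to be touched
- attenuator: black finned coaxial attenuator, 20x58x20 mm, lying in front of the mount; stands by, to be left alone (origin: centre of its underside)
- screwdriver: red-handled screwdriver, 168 mm long, lying behind the mount; stands by, to be left alone (origin: centre of its underside)
- adapter_2: brass coaxial adapter, 28 mm long, lying right of the mount; stands by, to be left alone (origin: centre of its underside)
- marker_pen: white marker pen, 135 mm long, lying left of the mount; stands by, to be left alone (origin: centre of its underside)
- solder_spool: spool of solder, 54 mm across, 40 mm high; stands by, to be left alone (origin: centre of its underside)

How it is judged:
On the way, in this order (a step that is already met when the one before it is completed fails the run):
1. the lock is swung clear of the plate, which is still up (value of joint lock above 0.7 rad and value of joint each of tilt_a, tilt_b below 0.02 rad), for 0.2 s.
2. the pointer at the rider stands in the notch and is held there for the sweep (((horizontal distance between pointer_a and notch below 0.03 m and z of pointer_a in the frame of notch between -0.0045 and 0.0045 m) or (horizontal distance between pointer_b and notch below 0.03 m and z of pointer_b in the frame of notch between -0.0045 and 0.0045 m))), for 1.6 s.
At the end, for the whole second after the job is handed in: After the pointer has stood in the notch (within 4.5 mm of its centre) for at least 1.6 s, the plate is back up (both tilts under 0.012 rad) and the lock is home again (under 0.12 rad) and still (value of joint each of tilt_a, tilt_b below 0.012 rad and value of joint lock below 0.12 rad and velocity of joint lock below 0.05 rad/s); the robot touches nothing.
It fails at once if the pointer was driven past the notch (more than 8 mm below its centre) ((horizontal distance between pointer_a and notch below 0.03 m and z of pointer_a in the frame of notch below -0.008 m) or (horizontal distance between pointer_b and notch below 0.03 m and z of pointer_b in the frame of notch below -0.008 m)).
It fails at once if the other corner was pressed down ((horizontal distance between pointer_a and notch below 0.03 m and value of joint tilt_b above 0.05 rad) or (horizontal distance between pointer_b and notch below 0.03 m and value of joint tilt_a above 0.05 rad)).
It fails at once if the rider was shifted by more than 3 mm (distance of notch from where it was at the start of the episode above 0.003 m).
It fails at once if the aerial sample was touched (contact force between sample and the arm above 1 N).
It fails at once if a thing standing by was moved by more than 30 mm or lifted (distance of any of attenuator, screwdriver, solder_spool, adapter_2, marker_pen from where it was at the start of the episode above 0.03 m or height (world z) of any of attenuator, screwdriver, solder_spool, adapter_2, marker_pen above 0.015 m).
It also fails if it takes over 64 s, if anything falls off the work surface, if the arm or the gripper's body presses on something with over 40 N, if the wrist force passes 120 N, or if a joint passes its speed limit or range.

ROBOT

A 7-joint arm with a two-finger parallel gripper is mounted at the origin on the work surface; the furniture and walls round the work are solid. World frame = base frame: x ahead of the robot, y to its left, z up, the work surface at z = 0. Lengths are in m, angles in rad, forces in N, time in s.
With the tool pointing down it reaches from about 0.425 to 0.925 m from the base axis. Payload 6.8 kg.
Tool frame: the origin (TCP) lies midway between the tips of the shut fingers; the grasp point (between the pads) lies 19 mm behind it; z points along the fingers, y is the line along which they close (so a half turn about z gives the same grasp; the last joint's range is limited). The gripper opens to 85 mm and grips with 20 to 120 N. Pads are 22 mm wide; open, the fingers measure 114 mm over their backs; the gripper's body (76 mm by 85 mm) begins 54 mm behind the grasp point. The pads swing forward as they close: fully open they stand 13 mm farther back than shut.
Start: joints at [1.218, 0.477, 0.022, 1.555, -0.011, 1.109, -0.083], TCP at [0.164, -0.655, 0.231] pointing down, gripper open.
Joint ranges: [-2.96, 2.96], [-0.34, 2.1], [-1.41, 1.46], [0.24, 2.44], [-1.37, 4.51], [0.17, 1.92], [-2.96, 2.96]. Speed limits (rad/s): [2.39, 2.39, 3.14, 3.14, 3.14, 3.14, 3.14].

INTERFACE

Orientations are given as a unit quaternion [w, x, y, z].
In Python, from station import bot gives the robot as it stands.
- The arm moves only by the tool jog_arm, never from a script. Its argument "rows" is a list of rows, each an object of numbers: "fingers": the finger opening in mm, from 0 to 85.4; "x", "y", "z": the shift along the tool's x, y, z in mm; "ax", "ay", "az": the turn, a rotation vector about the tool's x, y, z in degrees. A call has exactly 8 rows; each row shifts and turns the commanded pose from where the row before left it, along the tool's axes as they then stand; what a row does not reach is not made up. A row lasts 1/10 s, in which the tool goes at most 50 mm and 8.59 degrees, less where a joint would pass 70% of its speed; a pose out of reach is approached as far as the arm can. A call with a gripper value outside its range is refused whole. The fingers move at their own pace and stop on an object; "force" is the grip in N (left out, the last holds). Time passes only in rows, so rows that do not move let the fingers close, or fill a call up. It gives the time, the measured TCP pose, the force, the opening and the grip force at its end, in the units of the state.
- bot.get_obs(): the state, without advancing time (a new reading comes with each control period).
- bot.read_camera(name): name is "side" or "top" or "wrist"; returns a dict with "pixels" (420x560x3 uint8, red, green, blue), "vertical_fov" (degrees; the focal length in pixels is half the picture's height over the tangent of half this angle, whatever the lens; pixels are square), "cx", "cy" (the principal point, pixels), "dist_coeffs" ([k1, k2, p1, p2, k3] as OpenCV has them; the pictures are not rectified), "world_from_camera" (4x4, takes a point from camera to world coordinates). Camera axes: x right, y down, z forward; pixel columns grow to the right and rows downward; lengths in m; the calibration is good to about 2 mm. A picture is of the moment at which its call begins. There is no depth.
- bot.hand_in(): hands the job in; it is judged then, once.
The state is a dict: "t": time; "q": joint angles; "joint_vel": joint speeds; "joint_torque": joint torques, N m; "eef_pos": TCP position; "tool_rot": TCP orientation; "contact_force": force on the tool from outside, world axes, zero at the start; "torque": the same for the moment, N m; "gripper_width": opening from 0.0 (shut) to 1.0 (fully open); "grasp_force": force on a finger pad.
Only numpy, scipy, OpenCV 4.12 (cv2) and the standard library are available. Lean on these libraries where they do the work, as an engineer would, in place of code of your own. Each camera call takes 0.05 s, during which the arm holds its last target. There are 200 camera calls.

## Working session

There is one attempt and no reset: what is moved stays moved. The work goes in short steps, Python scripts to look and compute and a tool call to move; the robot and the scene stay as the last step left them, time stands still between calls to the robot, and variables do not carry over. Pictures are saved under pics/ and viewed, at most 10 in all, crops included, and the job is handed in when it is done.

Besides the shell and the picture viewer there is one more tool, called after ">>>" by a JSON object that holds its "op" and its "data". jog_arm: Moves the arm, as the interface text tells. Its arguments: {"type":"object","properties":{"rows":{"type":"array","items":{"type":"object","properties":{"fingers":{"type":"number"},"x":{"type":"number"},"y":{"type":"number"},"z":{"type":"number"},"ax":{"type":"number"},"ay":{"type":"number"},"az":{"type":"number"}}}},"force":{"type":"number"}},"required":["rows"]}

```bash
mkdir -p pics; cat > h.py <<'E'
import numpy as np, cv2
from station import bot
def cam(n,f=None):
    c=bot.read_camera(n)
    if f: cv2.imwrite('pics/'+f,c['pixels'][:,:,::-1])
    h=c['pixels'].shape[0]; fl=h/2/np.tan(np.radians(c['vertical_fov'])/2)
    c['K']=np.array([[fl,0,c['cx']],[0,fl,c['cy']],[0,0,1.]]); c['D']=np.array(c['dist_coeffs'],float); c['T']=np.array(c['world_from_camera']); return c
def ray(c,uv):
    p=cv2.undistortPoints(np.array([[uv]],float),c['K'],c['D'])[0,0]
    return c['T'][:3,3],c['T'][:3,:3]@np.array([p[0],p[1],1])
def atz(c,uv,z):
    o,d=ray(c,uv); return o+d*(z-o[2])/d[2]
def proj(c,P):
    Ti=np.linalg.inv(c['T']); return cv2.projectPoints(np.array(P,float).reshape(-1,1,3),cv2.Rodrigues(Ti[:3,:3])[0],Ti[:3,3],c['K'],c['D'])[0][:,0]
E
python3 - <<'E'
from h import *
for n in('top','side'):
    c=cam(n,n+'0.png'); print(n,c['T'].round(3),c['K'][0,0],c['D'])
o=bot.get_obs(); print(o['t'],o['eef_pos'],o['tool_rot'],o['contact_force'],o['gripper_width'])
E
```

```text
top [[-0.011 -0.994  0.107  0.44 ]
 [-1.     0.009 -0.017  0.291]
 [ 0.016 -0.107 -0.994  0.9  ]
 [ 0.     0.     0.     1.   ]] 410.02044283810847 [-0.09483197  0.          0.          0.          0.        ]
side [[ 0.887 -0.249  0.389  0.172]
 [-0.461 -0.493  0.738 -0.335]
 [ 0.008 -0.834 -0.552  0.553]
 [ 0.     0.     0.     1.   ]] 438.2626278087605 [-0.08828868  0.          0.          0.          0.        ]
0.1 [ 0.16342131 -0.65436392  0.23044098] [-8.00239167e-04  9.92519135e-01  1.22086434e-01 -1.68160016e-04] [ 0.08088734  0.17400027 -0.08160182] 1.0012245653616603
```

View pics/top0.png

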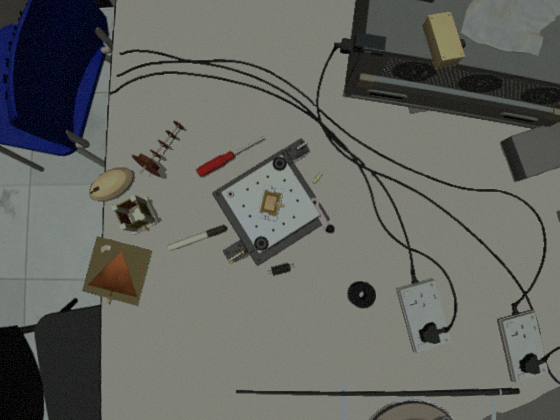

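View pics/side0.png

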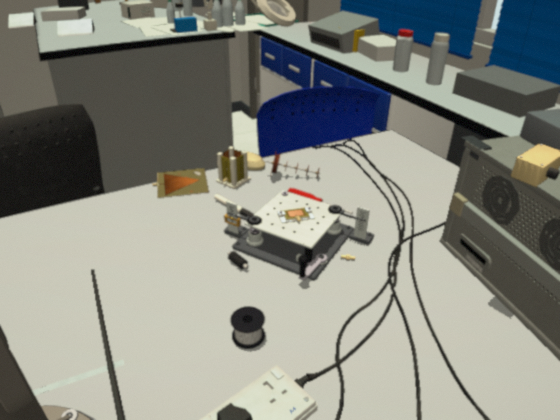

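Both pictures show the brass rider on the left stand (top view ≈(237,252)), behind pointer B. In the top view pad A is at (280,163), pad B at (261,243) and the post head at (330,229).

```bash
python3 - <<'E'
from h import *
c=cam('top'); s=cam('side')
A=atz(c,(280,163),.065);B=atz(c,(261,243),.065);P=atz(c,(330.5,229),.063)
print(A,B,P,np.linalg.norm(A-B))
m=(A+B)/2; d=B-A; yaw=np.arctan2(d[1],d[0])-np.radians(135); print('yaw',np.degrees(yaw),'c',m)
R=np.array([[np.cos(yaw),-np.sin(yaw)],[np.sin(yaw),np.cos(yaw)]])
print('mount post',R.T@(P-m)[:2])
im=cv2.resize(c['pixels'][120:290,170:370],None,fx=4,fy=3.5,interpolation=cv2.INTER_CUBIC)
im2=cv2.resize(s['pixels'][170:290,200:390],None,fx=4,fy=4,interpolation=cv2.INTER_CUBIC)
cv2.imwrite('pics/c1.png',cv2.resize(im,(800,595))[:,:,::-1]);cv2.imwrite('pics/c2.png',im2[:,:,::-1])
E
```

```text
[0.6260809  0.27827105 0.065     ] [0.46100144 0.31863156 0.065     ] [0.48806762 0.17623915 0.063     ] 0.1699417501811772
yaw 31.261191574574575 c [0.54354117 0.29845131 0.065     ]
mount post [-0.11084018 -0.07568078]
```

View pics/c2.png

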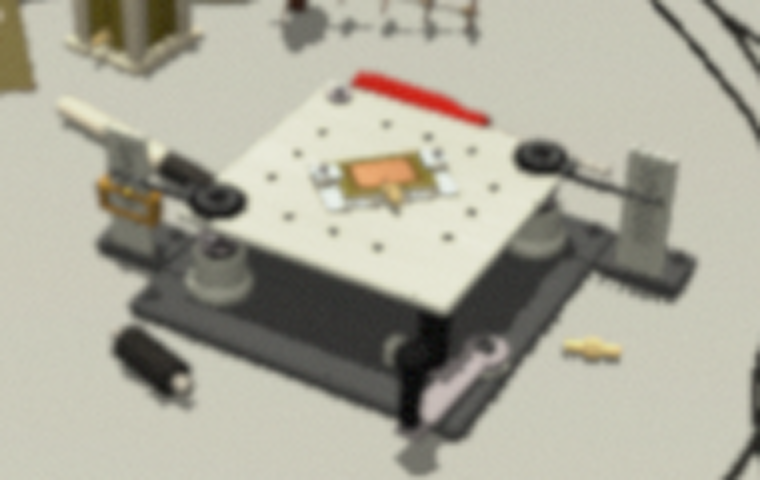

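View pics/c1.png

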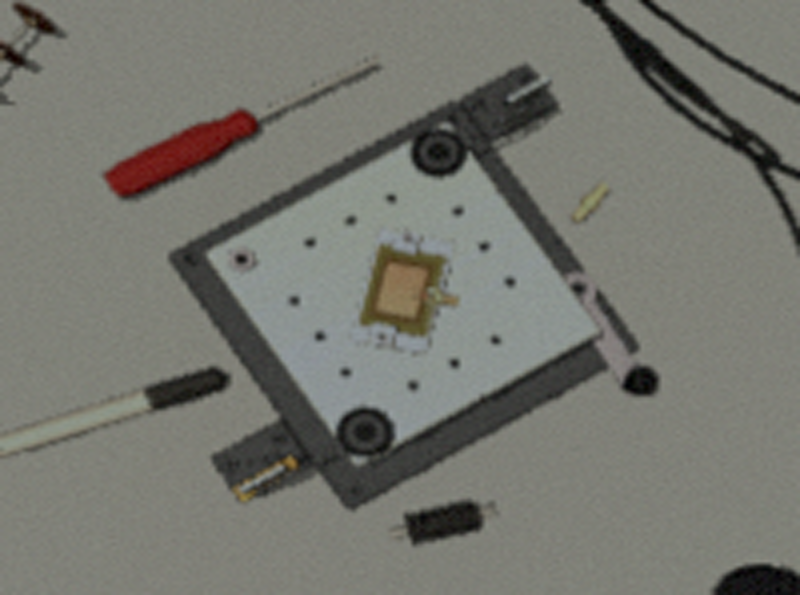

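>>> {"op": "jog_arm", "data": {"rows": [{"x": 39,"y": -25,"fingers": 40},{"x": 39,"y": -25,"fingers": 40},{"x": 39,"y": -25,"fingers": 40},{"x": 39,"y": -25,"fingers": 40},{"x": 39,"y": -25,"fingers": 40},{"x": 39,"y": -25,"fingers": 40},{"x": 39,"y": -25,"fingers": 40},{"x": 39,"y": -25,"fingers": 40}]}}

```text
invalid input
```

```bash
cat >> h.py <<'E'
yaw=np.radians(31.3); MC=np.array([.5435,.2985]); Rm=np.array([[np.cos(yaw),-np.sin(yaw)],[np.sin(yaw),np.cos(yaw)]])
def m2w(x,y): return MC+Rm@np.array([x,y])
def st():
    from scipy.spatial.transform import Rotation as Ro
    o=bot.get_obs(); q=o['tool_rot']; R=Ro.from_quat([q[1],q[2],q[3],q[0]]).as_matrix(); p=np.array(o['eef_pos'])
    print('t',round(o['t'],2),'p',(p*1e3).round(1),'tx',R[:,0].round(3),'ty',R[:,1].round(3),'tz',R[:,2].round(3),'F',np.round(o['contact_force'],1),'w',round(o['gripper_width'],2),'q',np.round(o['q'],2),'m',(Rm.T@(p[:2]-MC)*1e3).round(1)); return p,R
E
python3 -c "from h import *; st()"
```

```text
t 0.2 p [ 163.5 -654.6  230.7] tx [ 0.97   0.242 -0.   ] ty [ 0.242 -0.97  -0.001] tz [-0.     0.001 -1.   ] F [ 0.5  0.  -0.3] w 1.0 q [ 1.22  0.48  0.02  1.56 -0.01  1.11 -0.08] m [-819.8 -616.9]
```

>>> {"op": "jog_arm", "data": {"rows": [{"x": 39,"y": -25,"z": 0,"ax": 0,"ay": 0,"az": 0,"fingers": 40},{"x": 39,"y": -25,"z": 0,"ax": 0,"ay": 0,"az": 0,"fingers": 40},{"x": 39,"y": -25,"z": 0,"ax": 0,"ay": 0,"az": 0,"fingers": 40},{"x": 39,"y": -25,"z": 0,"ax": 0,"ay": 0,"az": 0,"fingers": 40},{"x": 39,"y": -25,"z": 0,"ax": 0,"ay": 0,"az": 0,"fingers": 40},{"x": 39,"y": -25,"z": 0,"ax": 0,"ay": 0,"az": 0,"fingers": 40},{"x": 39,"y": -25,"z": 0,"ax": 0,"ay": 0,"az": 0,"fingers": 40},{"x": 39,"y": -25,"z": 0,"ax": 0,"ay": 0,"az": 0,"fingers": 40}]}}

```text
t: 1.0
eef_pos: [0.4188, -0.3837, 0.2314]
tool_rot: [0.0, 0.993, 0.122, 0.0]
contact_force: [-0.4, -0.3, 0.1]
gripper_width: 0.469
grasp_force: 0.0
```

```bash
python3 -c "from h import *; st()"
```

```text
t 1.0 p [ 418.8 -383.7  231.4] tx [0.97  0.242 0.   ] ty [ 0.242 -0.97   0.   ] tz [ 0. -0. -1.] F [-0.4 -0.3  0.1] w 0.47 q [ 0.73  0.31 -0.12  1.81  0.04  1.03 -0.73] m [-461.  -518.1]
```

>>> {"op": "jog_arm", "data": {"rows": [{"x": 22,"y": -44,"z": 0,"ax": 0,"ay": 0,"az": 0,"fingers": 40},{"x": 22,"y": -44,"z": 0,"ax": 0,"ay": 0,"az": 0,"fingers": 40},{"x": 22,"y": -44,"z": 0,"ax": 0,"ay": 0,"az": 0,"fingers": 40},{"x": 22,"y": -44,"z": 0,"ax": 0,"ay": 0,"az": 0,"fingers": 40},{"x": 22,"y": -44,"z": 0,"ax": 0,"ay": 0,"az": 0,"fingers": 40},{"x": 22,"y": -44,"z": 0,"ax": 0,"ay": 0,"az": 0,"fingers": 40},{"x": 22,"y": -44,"z": 0,"ax": 0,"ay": 0,"az": 0,"fingers": 40},{"x": 22,"y": -44,"z": 0,"ax": 0,"ay": 0,"az": 0,"fingers": 40}]}}

```text
t: 1.8
eef_pos: [0.5033, 0.0007, 0.2315]
tool_rot: [0.0, 0.993, 0.122, 0.0]
contact_force: [1.2, -0.3, 0.0]
gripper_width: 0.473
grasp_force: 0.0
```

```bash
python3 -c "from h import *; st(); print(m2w(-.11,-.076))"
```

```text
t 1.8 p [503.3   0.7 231.5] tx [0.97  0.242 0.   ] ty [ 0.242 -0.97   0.   ] tz [ 0. -0. -1.] F [ 1.2 -0.3  0. ] w 0.47 q [ 0.19  0.22 -0.37  1.94  0.09  1.   -1.54] m [-189.  -233.6]
[0.48899298 0.17641403]
```

>>> {"op": "jog_arm", "data": {"rows": [{"x": 0,"y": 0,"z": 0,"ax": 0,"ay": 0,"az": -7.4,"fingers": 40},{"x": 0,"y": 0,"z": 0,"ax": 0,"ay": 0,"az": -7.4,"fingers": 40},{"x": 0,"y": 0,"z": 0,"ax": 0,"ay": 0,"az": -7.4,"fingers": 40},{"x": 0,"y": 0,"z": 0,"ax": 0,"ay": 0,"az": -7.4,"fingers": 40},{"x": 0,"y": 0,"z": 0,"ax": 0,"ay": 0,"az": -7.4,"fingers": 40},{"x": 0,"y": 0,"z": 0,"ax": 0,"ay": 0,"az": 0,"fingers": 40},{"x": 0,"y": 0,"z": 0,"ax": 0,"ay": 0,"az": 0,"fingers": 40},{"x": 0,"y": 0,"z": 0,"ax": 0,"ay": 0,"az": 0,"fingers": 40}]}}

```text
t: 2.6
eef_pos: [0.5032, -0.0011, 0.2313]
tool_rot: [0.0, 0.903, 0.43, -0.0]
contact_force: [-1.0, -0.4, 0.0]
gripper_width: 0.465
grasp_force: 0.0
```

```bash
cat >> h.py <<'E'
def to(x,y,z):
    p,R=st(); print('tool delta',(R.T@(np.array([*m2w(x/1e3,y/1e3),z/1e3])-p)*1e3).round(1))
E
python3 -c "from h import *; to(-110,-76,130)"
```

```text
t 2.6 p [503.2  -1.1 231.3] tx [ 0.631  0.776 -0.   ] ty [ 0.776 -0.631 -0.   ] tz [-0. -0. -1.] F [-1.  -0.4  0. ] w 0.46 q [ 0.27  0.23 -0.46  1.93  0.12  1.   -0.92] m [-190.1 -235.1]
tool delta [ 128.8 -123.1  101.3]
```

>>> {"op": "jog_arm", "data": {"rows": [{"x": 32,"y": -31,"z": 20,"ax": 0,"ay": 0,"az": 0,"fingers": 40},{"x": 32,"y": -31,"z": 20,"ax": 0,"ay": 0,"az": 0,"fingers": 40},{"x": 32,"y": -31,"z": 20,"ax": 0,"ay": 0,"az": 0,"fingers": 40},{"x": 32.8,"y": -30.1,"z": 20,"ax": 0,"ay": 0,"az": 0,"fingers": 40},{"x": 0,"y": 0,"z": 20,"ax": 0,"ay": 0,"az": 0,"fingers": 40},{"x": 0,"y": 0,"z": 0,"ax": 0,"ay": 0,"az": 0,"fingers": 40},{"x": 0,"y": 0,"z": 0,"ax": 0,"ay": 0,"az": 0,"fingers": 40},{"x": 0,"y": 0,"z": 0,"ax": 0,"ay": 0,"az": 0,"fingers": 40}]}}

```text
t: 3.4
eef_pos: [0.4895, 0.1754, 0.1323]
tool_rot: [0.0, 0.903, 0.429, 0.001]
contact_force: [0.6, -0.1, -0.4]
gripper_width: 0.469
grasp_force: 0.0
```

```bash
python3 -c "
from h import *; to(-110,-76,40); c=cam('wrist','w1.png'); print(proj(c,[[*m2w(-.11,-.076),.063],[*m2w(-.075,-.075),.06],[*m2w(-.06,.06),.065]]))"
```

```text
t 3.4 p [489.5 175.4 132.3] tx [0.631 0.776 0.001] ty [ 0.776 -0.631  0.001] tz [ 0.001 -0.    -1.   ] F [ 0.6 -0.1 -0.4] w 0.47 q [-0.05  0.39 -0.51  1.99  0.26  0.82 -1.38] m [-110.   -77.1]
tool delta [ 0.3 -1.2 92.3]
[[281.4054149  219.21027791]
 [296.64343771 173.37806481]
 [101.08791259  80.9811915 ]]
```

View pics/w1.png

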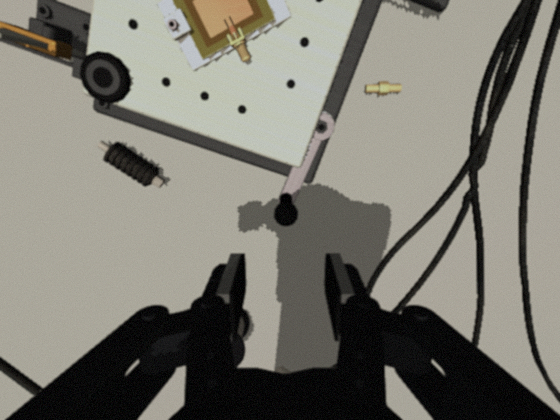

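Post head at (286,212), pad B at (105,77); predicted spots are within ~7 px.

```bash
python3 -c "
from h import *
c=cam('wrist'); P=atz(c,(286,212),.063);B=atz(c,(105,77),.065); print(P,B, Rm.T@(P[:2]-MC),Rm.T@(B[:2]-MC)); s=cam('side')
# notch height estimates from side view & top cam
for uv in [(232.2,220),(232.2,214.5),(232.2,225.5)]:
  o,d=ray(s,uv); n=Rm[:,0]; k=((MC+n*-.053-o[:2])@n)/(d[:2]@n); q=o+d*k; print(q, Rm.T@(q[:2]-MC))
cv2.imwrite('pics/s2.png',cv2.resize(s['pixels'][180:245,205:305],None,fx=8,fy=8,interpolation=cv2.INTER_CUBIC)[:,:,::-1])
print('tip',proj(s,[[*m2w(-.06,.12),.057],[*m2w(-.06,.06),.065]]))
"
```

```text
[0.49516819 0.17865679 0.063     ] [0.46474832 0.31870852 0.065     ] [-0.10355837 -0.07729179] [-0.05679135  0.05818035]
[0.43697901 0.37167883 0.03558056] [-0.053       0.11786798]
[0.43742764 0.37094096 0.04965038] [-0.053       0.11700444]
[0.4365204  0.37243311 0.02125133] [-0.053       0.11875075]
tip [[228.80634445 212.70053182]
 [253.11515164 218.23387466]]
```

View pics/s2.png

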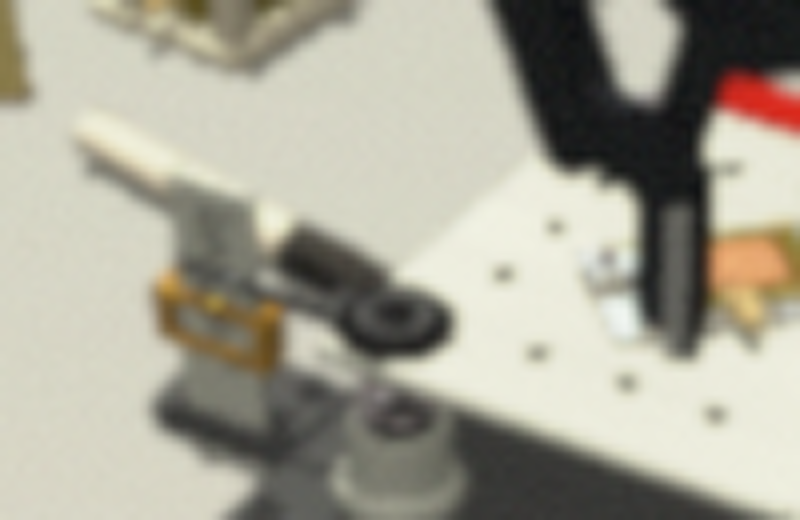

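>>> {"op": "jog_arm", "data": {"rows": [{"x": 1,"y": -1.5,"z": 20,"ax": 0,"ay": 0,"az": 0,"fingers": 40},{"x": 0,"y": 0,"z": 20,"ax": 0,"ay": 0,"az": 0,"fingers": 40},{"x": 0,"y": 0,"z": 15,"ax": 0,"ay": 0,"az": 0,"fingers": 40},{"x": 0,"y": 0,"z": 15,"ax": 0,"ay": 0,"az": 0,"fingers": 40},{"x": 0,"y": 0,"z": 15,"ax": 0,"ay": 0,"az": 0,"fingers": 40},{"x": 0,"y": 0,"z": 12,"ax": 0,"ay": 0,"az": 0,"fingers": 40},{"x": 0,"y": 0,"z": 0,"ax": 0,"ay": 0,"az": 0,"fingers": 40},{"x": 0,"y": 0,"z": 0,"ax": 0,"ay": 0,"az": 0,"fingers": 40}]}}

```text
t: 4.35
eef_pos: [0.4881, 0.1784, 0.0342]
tool_rot: [-0.0, 0.902, 0.431, -0.0]
contact_force: [-0.7, -0.6, 0.3]
gripper_width: 0.467
grasp_force: 0.0
```

```bash
python3 -c "
from h import *
p,R=st(); prev=Rm.T@(p[:2]-MC); prev=np.array(prev)
for th in np.arange(.0,1.21,.12):
  a=np.radians(174)+th; t=np.array([-.045,-.083])+.066*np.array([np.cos(a),np.sin(a)]); w=Rm@(t-prev); print(round(th,2),(R.T@np.array([*w,0])*1e3).round(1)); prev=t
"
```

```text
t 4.35 p [488.1 178.4  34.2] tx [ 0.629  0.778 -0.   ] ty [ 0.778 -0.629 -0.   ] tz [-0. -0. -1.] F [-0.7 -0.6  0.3] w 0.47 q [-0.12  0.54 -0.43  2.05  0.38  0.63 -1.49] m [-109.8  -73.9]
0.0 [-1.6  1.8 -0. ]
0.12 [-3.   7.3 -0. ]
0.24 [-2.1  7.6 -0. ]
0.36 [-1.2  7.8 -0. ]
0.48 [-0.2  7.9 -0. ]
0.6 [ 0.7  7.9 -0. ]
0.72 [ 1.7  7.7 -0. ]
0.84 [ 2.6  7.5 -0. ]
0.96 [ 3.4  7.1 -0. ]
1.08 [ 4.3  6.7 -0. ]
1.2 [ 5.   6.1 -0. ]
```

>>> {"op": "jog_arm", "data": {"rows": [{"x": -3,"y": 8,"z": 0,"ax": 0,"ay": 0,"az": 0,"fingers": 40},{"x": -2.5,"y": 8,"z": 0,"ax": 0,"ay": 0,"az": 0,"fingers": 40},{"x": -1.5,"y": 8,"z": 0,"ax": 0,"ay": 0,"az": 0,"fingers": 40},{"x": -0.7,"y": 8,"z": 0,"ax": 0,"ay": 0,"az": 0,"fingers": 40},{"x": 0.3,"y": 8,"z": 0,"ax": 0,"ay": 0,"az": 0,"fingers": 40},{"x": 1.2,"y": 8,"z": 0,"ax": 0,"ay": 0,"az": 0,"fingers": 40},{"x": 2.2,"y": 7.5,"z": 0,"ax": 0,"ay": 0,"az": 0,"fingers": 40},{"x": 3,"y": 7,"z": 0,"ax": 0,"ay": 0,"az": 0,"fingers": 40}]}}

```text
t: 5.15
eef_pos: [0.5369, 0.1378, 0.0343]
tool_rot: [0.0, 0.903, 0.431, 0.0]
contact_force: [-2.1, -0.1, 0.6]
gripper_width: 0.471
grasp_force: 0.6
```

>>> {"op": "jog_arm", "data": {"rows": [{"x": 3.9,"y": 7,"z": 0,"ax": 0,"ay": 0,"az": 0,"fingers": 40},{"x": 4.5,"y": 6,"z": 0,"ax": 0,"ay": 0,"az": 0,"fingers": 40},{"x": 0,"y": 0,"z": 0,"ax": 0,"ay": 0,"az": 0,"fingers": 40},{"x": 0,"y": 0,"z": 0,"ax": 0,"ay": 0,"az": 0,"fingers": 40},{"x": 0,"y": 0,"z": 0,"ax": 0,"ay": 0,"az": 0,"fingers": 40},{"x": 0,"y": 0,"z": -10,"ax": 0,"ay": 0,"az": 0,"fingers": 40},{"x": 0,"y": 0,"z": -40,"ax": 0,"ay": 0,"az": 0,"fingers": 40},{"x": 0,"y": 0,"z": -40,"ax": 0,"ay": 0,"az": 0,"fingers": 40}]}}

```text
t: 5.95
eef_pos: [0.5505, 0.1364, 0.1253]
tool_rot: [-0.0, 0.902, 0.431, -0.001]
contact_force: [0.9, -0.1, 0.4]
gripper_width: 0.463
grasp_force: 0.0
```

```bash
python3 -c "
from h import *; st(); c=cam('top'); w=cam('wrist')
import cv2
a=cv2.resize(w['pixels'],(400,300)); b=cv2.resize(c['pixels'][150:270,210:370],(400,300)); cv2.imwrite('pics/l1.png',np.hstack([a,b])[:,:,::-1])"
```

```text
t 5.95 p [550.5 136.4 125.3] tx [ 0.628  0.778 -0.001] ty [ 0.778 -0.628 -0.001] tz [-0.002 -0.    -1.   ] F [ 0.9 -0.1  0.4] w 0.46 q [ 0.03  0.47 -0.49  1.88  0.29  0.86 -1.28] m [ -78.2 -142.1]
```

View pics/l1.png

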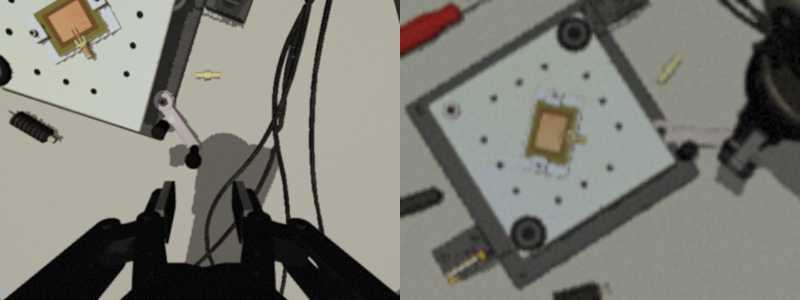

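The lever is swung out, with the prop visible outside the plate corner and the post at wrist px ≈(272,221).

```bash
python3 -c "
from h import *; c=cam('wrist'); P=atz(c,(271.6,221),.063); m=Rm.T@(P[:2]-MC)-np.array([.0032,-.0018]); v=m-np.array([-.045,-.083]); print(m,np.linalg.norm(v),(np.arctan2(v[1],v[0])-np.radians(174))%6.283, c['T'][:3].round(3), c['K'][0,0],c['K'][:2,2])
"
```

```text
[-0.07918174 -0.13362365] 0.06108310026827407 1.0814348132615006 [[ 0.778 -0.599 -0.19   0.607]
 [-0.629 -0.738 -0.245  0.202]
 [ 0.006  0.31  -0.951  0.275]] 314.2064647279524 [284.83268659 204.57124126]
```

>>> {"op": "jog_arm", "data": {"rows": [{"x": 0,"y": 0,"z": -20,"ax": 0,"ay": 0,"az": -8,"fingers": 0},{"x": 0,"y": 0,"z": -20,"ax": 0,"ay": 0,"az": -8,"fingers": 0},{"x": 0,"y": 0,"z": 0,"ax": 0,"ay": 0,"az": -8,"fingers": 0},{"x": 0,"y": 0,"z": 0,"ax": 0,"ay": 0,"az": -8,"fingers": 0},{"x": 0,"y": 0,"z": 0,"ax": 0,"ay": 0,"az": -8,"fingers": 0},{"x": 0,"y": 0,"z": 0,"ax": 0,"ay": 0,"az": -8,"fingers": 0},{"x": 0,"y": 0,"z": 0,"ax": 0,"ay": 0,"az": -8,"fingers": 0},{"x": 0,"y": 0,"z": 0,"ax": 0,"ay": 0,"az": -8,"fingers": 0}]}}

```text
t: 6.9
eef_pos: [0.5506, 0.1362, 0.1635]
tool_rot: [-0.0, 0.535, 0.845, -0.001]
contact_force: [0.0, 0.7, -0.0]
gripper_width: -0.001
grasp_force: 0.0
```

>>> {"op": "jog_arm", "data": {"rows": [{"x": 0,"y": 0,"z": 0,"ax": 0,"ay": 0,"az": -8,"fingers": 0},{"x": 0,"y": 0,"z": 0,"ax": 0,"ay": 0,"az": -8,"fingers": 0},{"x": 0,"y": 0,"z": 0,"ax": 0,"ay": 0,"az": -8,"fingers": 0},{"x": 0,"y": 0,"z": 0,"ax": 0,"ay": 0,"az": -8,"fingers": 0},{"x": 0,"y": 0,"z": 0,"ax": 0,"ay": 0,"az": -8,"fingers": 0},{"x": 0,"y": 0,"z": 0,"ax": 0,"ay": 0,"az": -8,"fingers": 0},{"x": 0,"y": 0,"z": 0,"ax": 0,"ay": 0,"az": -8,"fingers": 0},{"x": 0,"y": 0,"z": 0,"ax": 0,"ay": 0,"az": -8,"fingers": 0}]}}

```text
t: 7.7
eef_pos: [0.5507, 0.1361, 0.1636]
tool_rot: [-0.001, 0.005, 1.0, -0.0]
contact_force: [-0.1, 0.0, -0.7]
gripper_width: -0.001
grasp_force: 0.0
```

```bash
python3 -c "from h import *; to(-70,70,160)"
```

```text
t 7.7 p [550.7 136.1 163.6] tx [-1.     0.011  0.001] ty [ 0.011  1.    -0.001] tz [-0.001 -0.001 -1.   ] F [-0.1  0.  -0.7] w -0.0 q [ 0.4   0.58 -1.01  1.83  0.56  1.05  0.73] m [ -78.2 -142.5]
tool delta [105.4 184.7   3.6]
```

>>> {"op": "jog_arm", "data": {"rows": [{"x": 21,"y": 37,"z": 0,"ax": 0,"ay": 0,"az": 0,"fingers": 0},{"x": 21,"y": 37,"z": 0,"ax": 0,"ay": 0,"az": 0,"fingers": 0},{"x": 21,"y": 37,"z": 0,"ax": 0,"ay": 0,"az": 0,"fingers": 0},{"x": 21,"y": 37,"z": 0,"ax": 0,"ay": 0,"az": 0,"fingers": 0},{"x": 21,"y": 37,"z": 0,"ax": 0,"ay": 0,"az": 0,"fingers": 0},{"x": 0,"y": 0,"z": 0,"ax": 0,"ay": 0,"az": -8,"fingers": 0},{"x": 0,"y": 0,"z": 0,"ax": 0,"ay": 0,"az": -8,"fingers": 0},{"x": 0,"y": 0,"z": 0,"ax": 0,"ay": 0,"az": -8,"fingers": 0}]}}

```text
t: 8.5
eef_pos: [0.4487, 0.3233, 0.1636]
tool_rot: [-0.0, -0.203, 0.979, -0.001]
contact_force: [0.8, 0.4, -0.2]
gripper_width: -0.002
grasp_force: 0.0
```

>>> {"op": "jog_arm", "data": {"rows": [{"x": 0,"y": 0,"z": 0,"ax": 0,"ay": 0,"az": -7,"fingers": 0},{"x": 0,"y": 0,"z": 0,"ax": 0,"ay": -7.5,"az": 0,"fingers": 0},{"x": 0,"y": 0,"z": 0,"ax": 0,"ay": -7.5,"az": 0,"fingers": 0},{"x": 0,"y": 0,"z": 0,"ax": 0,"ay": -7.5,"az": 0,"fingers": 0},{"x": 0,"y": 0,"z": 0,"ax": 0,"ay": -7.5,"az": 0,"fingers": 0},{"x": 0,"y": 0,"z": 0,"ax": 0,"ay": 0,"az": 0,"fingers": 0},{"x": 0,"y": 0,"z": 0,"ax": 0,"ay": 0,"az": 0,"fingers": 0},{"x": 0,"y": 0,"z": 0,"ax": 0,"ay": 0,"az": 0,"fingers": 0}]}}

```text
t: 9.3
eef_pos: [0.4527, 0.3238, 0.1646]
tool_rot: [0.239, -0.249, 0.937, 0.061]
contact_force: [0.9, -0.3, -0.2]
gripper_width: -0.0
grasp_force: 0.0
```

```bash
python3 -c "
from h import *; st(); c=cam('wrist'); np.savez('w2.npz',T=c['T'],K=c['K'],D=c['D'],im=c['pixels'])
pr=proj(c,[[*m2w(-.06,.12),.057],[*m2w(-.06,.06),.065],[*m2w(-.055,.12),.043]]);print(pr)
u,v=pr[2].astype(int); x0=max(0,u-70);y0=max(0,v-55);print(x0,y0); cv2.imwrite('pics/n1.png',cv2.resize(c['pixels'][y0:y0+100,x0:x0+130],None,fx=6,fy=6,interpolation=cv2.INTER_CUBIC)[:,:,::-1])"
```

```text
t 9.3 p [452.7 323.8 164.6] tx [-0.762 -0.438 -0.477] ty [-0.496  0.868 -0.004] tz [ 0.416  0.234 -0.879] F [ 0.9 -0.3 -0.2] w -0.0 q [ 0.08  0.34 -1.01  2.23  1.13  0.49  0.29] m [-64.4  68.7]
[[354.79565191 142.76986965]
 [274.6768175  150.89812773]
 [351.3450497  137.39036892]]
281 82
```

View pics/n1.png

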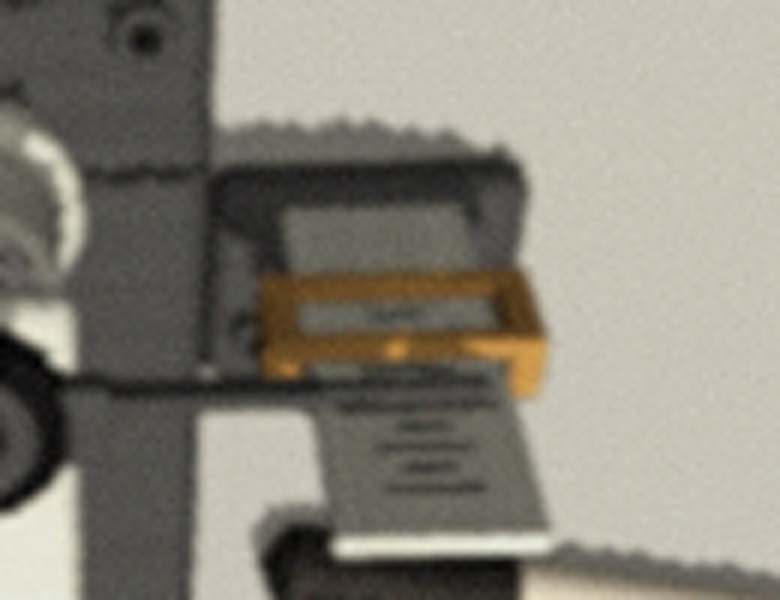

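The tilted wrist crop shows it upside down: blade at crop y≈381, scale top edge ≈540, brass lower jaw y 270–302, upper jaw y 335–365.

```bash
cat > n.py <<'E'
from h import *
d=np.load('w2.npz'); c={k:d[k] for k in('T','K','D')}
off=381/6+82-proj(c,[[*m2w(-.06,.12),.057]])[0,1]; 
def row(x,z): return ((proj(c,[[*m2w(x,.12),z]])[0,1]+off)-82)*6
print('off',off,'blade',row(-.06,.057),'per mm z',row(-.056,.045)-row(-.056,.044),'per mm x',row(-.055,.045)-row(-.056,.045))
from scipy.optimize import brentq
xs=brentq(lambda x:row(x,.082)-540,-.08,-.02); print('scale plane',xs)
for xj in(xs,xs-.002,xs-.004,xs-.006):
    zb=brentq(lambda z:row(xj,z)-335,0,.08); zl=brentq(lambda z:row(xj,z)-270,0,.08); print(xj,'upper jaw lower edge',zb,'notch z',zb-.005,'lower jaw bottom',zl,'jaw h',zb-zl-.010)
E
python3 n.py
```

```text
off 2.730130351583483 blade 381.0 per mm z 4.485244178506207 per mm x 6.379399968660778
scale plane -0.055441151109479433
-0.055441151109479433 upper jaw lower edge 0.04053103302715996 notch z 0.035531033027159965 lower jaw bottom 0.025121325459954234 jaw h 0.005409707567205728
-0.057441151109479435 upper jaw lower edge 0.04342687834083591 notch z 0.03842687834083591 lower jaw bottom 0.028228490079072147 jaw h 0.005198388261763763
-0.05944115110947944 upper jaw lower edge 0.046322755857630335 notch z 0.04132275585763034 lower jaw bottom 0.03133569189069585 jaw h 0.0049870639669344855
-0.06144115110947943 upper jaw lower edge 0.0492186669523831 notch z 0.0442186669523831 lower jaw bottom 0.03444293248336955 jaw h 0.004775734469013549
```

>>> {"op": "jog_arm", "data": {"rows": [{"x": 0,"y": 0,"z": 0,"ax": 0,"ay": 7.5,"az": 0,"fingers": 0},{"x": 0,"y": 0,"z": 0,"ax": 0,"ay": 7.5,"az": 0,"fingers": 0},{"x": 0,"y": 0,"z": 0,"ax": 0,"ay": 7.5,"az": 0,"fingers": 0},{"x": 0,"y": 0,"z": 0,"ax": 0,"ay": 7.5,"az": 0,"fingers": 0},{"x": 0,"y": 0,"z": 0,"ax": 0,"ay": 0,"az": 0,"fingers": 0},{"x": 0,"y": 0,"z": 0,"ax": 0,"ay": 0,"az": 0,"fingers": 0},{"x": 0,"y": 0,"z": 0,"ax": 0,"ay": 0,"az": 0,"fingers": 0},{"x": 0,"y": 0,"z": 0,"ax": 0,"ay": 0,"az": 0,"fingers": 0}]}}

```text
t: 10.15
eef_pos: [0.4528, 0.3218, 0.164]
tool_rot: [0.004, -0.256, 0.967, -0.004]
contact_force: [-0.2, -0.5, 0.2]
gripper_width: -0.001
grasp_force: 0.0
```

```bash
python3 -c "from h import *; to(-60,60,72)"
```

```text
t 10.15 p [452.8 321.8 164. ] tx [-0.869 -0.495 -0.005] ty [-0.495  0.869 -0.01 ] tz [ 0.009 -0.007 -1.   ] F [-0.2 -0.5  0.2] w -0.0 q [ 0.08  0.6  -1.1   1.86  0.62  1.07  0.82] m [-65.4  67. ]
tool delta [-5.2 -5.9 92.1]
```

>>> {"op": "jog_arm", "data": {"rows": [{"x": -5.2,"y": -5.9,"z": 0,"ax": 0,"ay": 0,"az": 0,"fingers": 0},{"x": 0,"y": 0,"z": 25,"ax": 0,"ay": 0,"az": 0,"fingers": 0},{"x": 0,"y": 0,"z": 25,"ax": 0,"ay": 0,"az": 0,"fingers": 0},{"x": 0,"y": 0,"z": 25,"ax": 0,"ay": 0,"az": 0,"fingers": 0},{"x": 0,"y": 0,"z": 15,"ax": 0,"ay": 0,"az": 0,"fingers": 0},{"x": 0,"y": 0,"z": 0,"ax": 0,"ay": 0,"az": 0,"fingers": 0},{"x": 0,"y": 0,"z": 0,"ax": 0,"ay": 0,"az": 0,"fingers": 0},{"x": 0,"y": 0,"z": 0,"ax": 0,"ay": 0,"az": 0,"fingers": 0}]}}

```text
t: 10.95
eef_pos: [0.4624, 0.3198, 0.0753]
tool_rot: [0.004, -0.255, 0.967, -0.004]
contact_force: [-0.3, 0.1, -0.4]
gripper_width: 0.003
grasp_force: 0.0
```

```bash
python3 -c "
from h import *; to(-60,60,65); s=cam('side'); w=cam('wrist')
a=cv2.resize(s['pixels'][185:235,210:270],(400,333),interpolation=cv2.INTER_CUBIC); b=cv2.resize(w['pixels'],(400,300)); b=np.vstack([b,np.zeros((33,400,3),np.uint8)]); cv2.imwrite('pics/p1.png',np.hstack([a,b])[:,:,::-1])"
```

```text
t 10.95 p [462.4 319.8  75.3] tx [-0.87  -0.494 -0.006] ty [-0.493  0.87  -0.009] tz [ 0.01  -0.005 -1.   ] F [-0.3  0.1 -0.4] w 0.0 q [ 0.01  0.71 -0.99  1.91  0.75  0.94  0.74] m [-58.2  60.3]
tool delta [ 1.8 -0.3 10.3]
```

View pics/p1.png

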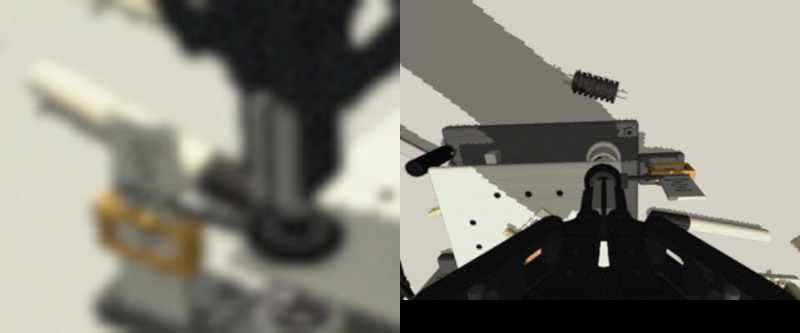

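>>> {"op": "jog_arm", "data": {"rows": [{"x": 1,"y": 0,"z": 5,"ax": 0,"ay": 0,"az": 0,"fingers": 0},{"x": 0,"y": 0,"z": 3,"ax": 0,"ay": 0,"az": 0,"fingers": 0},{"x": 0,"y": 0,"z": 2,"ax": 0,"ay": 0,"az": 0,"fingers": 0},{"x": 0,"y": 0,"z": 1,"ax": 0,"ay": 0,"az": 0,"fingers": 0},{"x": 0,"y": 0,"z": 1,"ax": 0,"ay": 0,"az": 0,"fingers": 0},{"x": 0,"y": 0,"z": 1,"ax": 0,"ay": 0,"az": 0,"fingers": 0},{"x": 0,"y": 0,"z": 0,"ax": 0,"ay": 0,"az": 0,"fingers": 0},{"x": 0,"y": 0,"z": 0,"ax": 0,"ay": 0,"az": 0,"fingers": 0}]}}

```text
t: 11.85
eef_pos: [0.4608, 0.3184, 0.061]
tool_rot: [0.003, -0.255, 0.967, -0.004]
contact_force: [-3.0, -2.3, 4.2]
gripper_width: 0.001
grasp_force: 2.1
```

>>> {"op": "jog_arm", "data": {"rows": [{"x": 0,"y": 0,"z": 1,"ax": 0,"ay": 0,"az": 0,"fingers": 0},{"x": 0,"y": 0,"z": 1,"ax": 0,"ay": 0,"az": 0,"fingers": 0},{"x": 0,"y": 0,"z": 1,"ax": 0,"ay": 0,"az": 0,"fingers": 0},{"x": 0,"y": 0,"z": 1,"ax": 0,"ay": 0,"az": 0,"fingers": 0},{"x": 0,"y": 0,"z": 1,"ax": 0,"ay": 0,"az": 0,"fingers": 0},{"x": 0,"y": 0,"z": 1,"ax": 0,"ay": 0,"az": 0,"fingers": 0},{"x": 0,"y": 0,"z": 1,"ax": 0,"ay": 0,"az": 0,"fingers": 0},{"x": 0,"y": 0,"z": 1,"ax": 0,"ay": 0,"az": 0,"fingers": 0}]}}

```text
t: 12.65
eef_pos: [0.4608, 0.3185, 0.0532]
tool_rot: [0.003, -0.255, 0.967, -0.004]
contact_force: [-4.5, -2.4, 7.8]
gripper_width: 0.001
grasp_force: 4.2
```

>>> {"op": "jog_arm", "data": {"rows": [{"x": 0,"y": 0,"z": 1,"ax": 0,"ay": 0,"az": 0,"fingers": 0},{"x": 0,"y": 0,"z": 1,"ax": 0,"ay": 0,"az": 0,"fingers": 0},{"x": 0,"y": 0,"z": 1,"ax": 0,"ay": 0,"az": 0,"fingers": 0},{"x": 0,"y": 0,"z": 0,"ax": 0,"ay": 0,"az": 0,"fingers": 0},{"x": 0,"y": 0,"z": 0,"ax": 0,"ay": 0,"az": 0,"fingers": 0},{"x": 0,"y": 0,"z": 0,"ax": 0,"ay": 0,"az": 0,"fingers": 0},{"x": 0,"y": 0,"z": 0,"ax": 0,"ay": 0,"az": 0,"fingers": 0},{"x": 0,"y": 0,"z": 0,"ax": 0,"ay": 0,"az": 0,"fingers": 0}]}}

```text
t: 13.45
eef_pos: [0.4609, 0.3186, 0.0504]
tool_rot: [0.003, -0.255, 0.967, -0.004]
contact_force: [-3.7, -3.0, 9.2]
gripper_width: -0.0
grasp_force: 4.9
```

```bash
python3 -c "
from h import *; st(); s=cam('side'); w=cam('wrist')
a=cv2.resize(s['pixels'][195:235,215:255],(400,400),interpolation=cv2.INTER_CUBIC); b=cv2.resize(w['pixels'][210:280,430:500],(400,400),interpolation=cv2.INTER_CUBIC); cv2.imwrite('pics/p2.png',np.hstack([a,b])[:,:,::-1])"
```

```text
t 13.45 p [460.9 318.6  50.4] tx [-0.87  -0.494 -0.004] ty [-0.494  0.87  -0.01 ] tz [ 0.008 -0.006 -1.   ] F [-3.7 -3.   9.2] w -0.0 q [-0.01  0.74 -0.96  1.92  0.79  0.91  0.71] m [-60.1  60.1]
```

View pics/p2.png

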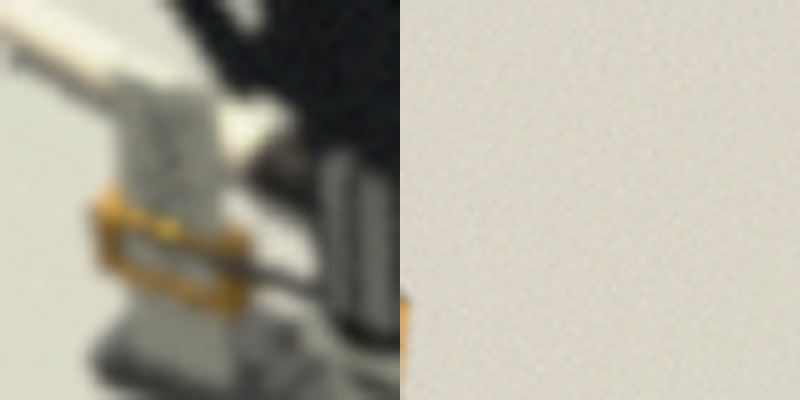

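Side view: the blade (≈(205,255) to (320,290) in the crop) sits roughly at the rider's middle, a bit high once the parallax is counted. I'll go slightly lower, then hold.

>>> {"op": "jog_arm", "data": {"rows": [{"x": 0,"y": 0,"z": 1,"ax": 0,"ay": 0,"az": 0,"fingers": 0},{"x": 0,"y": 0,"z": 1,"ax": 0,"ay": 0,"az": 0,"fingers": 0},{"x": 0,"y": 0,"z": 0.3,"ax": 0,"ay": 0,"az": 0,"fingers": 0},{"x": 0,"y": 0,"z": 0,"ax": 0,"ay": 0,"az": 0,"fingers": 0},{"x": 0,"y": 0,"z": 0,"ax": 0,"ay": 0,"az": 0,"fingers": 0},{"x": 0,"y": 0,"z": 0,"ax": 0,"ay": 0,"az": 0,"fingers": 0},{"x": 0,"y": 0,"z": 0,"ax": 0,"ay": 0,"az": 0,"fingers": 0},{"x": 0,"y": 0,"z": 0,"ax": 0,"ay": 0,"az": 0,"fingers": 0}]}}

```text
t: 14.35
eef_pos: [0.461, 0.3187, 0.0483]
tool_rot: [0.003, -0.255, 0.967, -0.004]
contact_force: [-4.0, -3.6, 10.6]
gripper_width: -0.001
grasp_force: 5.4
```

```bash
python3 -c "
from h import *; st(); s=cam('side'); p=s['pixels']
for u in range(232,244,2): print(u,[tuple(int(v) for v in p[r,u]) for r in range(213,230)])
w=cam('wrist')
pr=proj(w,[[*m2w(-.06,.12),.042]]);print(pr); u,v=pr[0].astype(int)
for uu in (u-8,u-4,u): print(uu,[(r,tuple(int(x) for x in w['pixels'][r,uu])) for r in range(v-12,v+14)])"
```

```text
t 14.35 p [461.  318.7  48.3] tx [-0.87  -0.494 -0.004] ty [-0.494  0.87  -0.01 ] tz [ 0.008 -0.006 -1.   ] F [-4.  -3.6 10.6] w -0.0 q [-0.02  0.74 -0.96  1.92  0.8   0.91  0.7 ] m [-60.   60.2]
232 [(107, 108, 99), (110, 109, 99), (109, 110, 97), (124, 118, 95), (151, 134, 82), (147, 122, 61), (114, 95, 55), (90, 82, 66), (98, 94, 80), (116, 104, 78), (133, 109, 69), (130, 110, 77), (124, 118, 98), (127, 126, 112), (129, 129, 116), (127, 128, 116), (128, 130, 117)]
234 [(119, 121, 108), (118, 118, 105), (120, 121, 108), (121, 121, 108), (119, 114, 97), (121, 105, 75), (113, 91, 52), (96, 82, 59), (100, 95, 84), (119, 113, 96), (135, 116, 84), (130, 105, 62), (119, 104, 74), (121, 116, 98), (125, 126, 113), (126, 127, 114), (128, 127, 116)]
236 [(127, 127, 115), (132, 132, 120), (138, 138, 124), (136, 135, 121), (133, 129, 111), (127, 115, 90), (125, 102, 63), (111, 88, 51), (91, 78, 58), (98, 91, 73), (114, 100, 72), (121, 98, 58), (120, 96, 57), (121, 109, 83), (126, 122, 106), (127, 127, 114), (126, 128, 115)]
238 [(134, 132, 120), (176, 175, 160), (201, 200, 184), (202, 196, 177
[... 1780 characters left out ...]
(263, (71, 56, 36)), (264, (104, 77, 38)), (265, (166, 124, 62)), (266, (208, 155, 80)), (267, (218, 164, 86)), (268, (201, 150, 76))]
399 [(243, (82, 80, 73)), (244, (90, 90, 81)), (245, (89, 88, 81)), (246, (88, 85, 77)), (247, (91, 89, 81)), (248, (92, 90, 82)), (249, (90, 88, 73)), (250, (83, 71, 55)), (251, (81, 62, 33)), (252, (101, 73, 38)), (253, (112, 80, 40)), (254, (127, 93, 50)), (255, (125, 90, 46)), (256, (119, 87, 49)), (257, (102, 85, 65)), (258, (86, 82, 73)), (259, (67, 66, 63)), (260, (53, 53, 49)), (261, (45, 41, 35)), (262, (61, 48, 36)), (263, (75, 55, 30)), (264, (107, 75, 36)), (265, (172, 126, 63)), (266, (201, 151, 78)), (267, (189, 135, 70)), (268, (153, 111, 57))]
```

>>> {"op": "jog_arm", "data": {"rows": [{"x": 0,"y": 0,"z": 1,"ax": 0,"ay": 0,"az": 0,"fingers": 0},{"x": 0,"y": 0,"z": 1,"ax": 0,"ay": 0,"az": 0,"fingers": 0},{"x": 0,"y": 0,"z": 0.5,"ax": 0,"ay": 0,"az": 0,"fingers": 0},{"x": 0,"y": 0,"z": 0,"ax": 0,"ay": 0,"az": 0,"fingers": 0},{"x": 0,"y": 0,"z": 0,"ax": 0,"ay": 0,"az": 0,"fingers": 0},{"x": 0,"y": 0,"z": 0,"ax": 0,"ay": 0,"az": 0,"fingers": 0},{"x": 0,"y": 0,"z": 0,"ax": 0,"ay": 0,"az": 0,"fingers": 0},{"x": 0,"y": 0,"z": 0,"ax": 0,"ay": 0,"az": 0,"fingers": 0}]}}

```text
t: 15.25
eef_pos: [0.4611, 0.3189, 0.046]
tool_rot: [0.003, -0.255, 0.967, -0.004]
contact_force: [-3.4, -3.6, 11.9]
gripper_width: 0.004
grasp_force: 6.0
```

```bash
cat > k.py <<'E'
from h import *
st(); s=cam('side'); p=s['pixels']
for u in range(230,240,2): print(u,[tuple(int(v) for v in p[r,u]) for r in range(215,228)])
for n in('side','wrist'):
    w=cam(n); f=lambda x,z: proj(w,[[*m2w(x,.12),z]])[0,1]
    print(n,'row/mm z',f(-.06,.043)-f(-.06,.042),'row/mm x',f(-.059,.042)-f(-.06,.042))
pr=proj(w,[[*m2w(-.06,.12),.042]]); u,v=pr[0].astype(int); print(pr)
m=w['pixels'][:,u-8:u+4].mean(1); print([(r,tuple(m[r].astype(int).tolist())) for r in range(246,272)])
E
python3 k.py
```

```text
t 15.25 p [461.1 318.9  46. ] tx [-0.87  -0.494 -0.004] ty [-0.494  0.87  -0.01 ] tz [ 0.009 -0.006 -1.   ] F [-3.4 -3.6 11.9] w 0.0 q [-0.02  0.75 -0.95  1.93  0.8   0.9   0.7 ] m [-59.8  60.2]
230 [(109, 105, 92), (129, 112, 77), (154, 124, 65), (136, 110, 60), (99, 87, 65), (91, 87, 78), (111, 103, 83), (127, 108, 73), (128, 105, 68), (128, 117, 95), (127, 126, 110), (130, 130, 116), (129, 128, 116)]
232 [(112, 112, 99), (123, 119, 95), (153, 135, 82), (148, 123, 62), (111, 89, 51), (82, 74, 59), (86, 82, 70), (115, 102, 76), (131, 108, 69), (129, 110, 75), (125, 119, 99), (126, 124, 111), (127, 128, 115)]
234 [(120, 121, 107), (121, 120, 107), (121, 114, 96), (123, 106, 75), (117, 94, 56), (95, 80, 55), (84, 79, 69), (108, 101, 85), (131, 111, 79), (129, 104, 61), (117, 99, 72), (119, 115, 97), (125, 123, 109)]
236 [(138, 137, 125), (136, 135, 121), (132, 128, 112), (127, 115, 89), (127, 104, 61), (122, 93, 48), (97, 77, 48), (86, 76, 62), (104, 91, 64), (118, 94, 55), (119, 96, 58), (122, 110, 84), (124, 121, 105)]
238 [(201, 201, 184), (201, 196, 176), (179, 162, 134), (152, 12
[... 157 characters left out ...]
40057565769771486 row/mm x -0.2326903565464704
wrist row/mm z 0.9281446658630443 row/mm x 1.7097970460823717
[[400.86551254 256.877736  ]]
[(246, (90, 88, 80)), (247, (90, 89, 80)), (248, (90, 89, 80)), (249, (91, 90, 81)), (250, (90, 89, 80)), (251, (86, 81, 70)), (252, (80, 67, 49)), (253, (84, 61, 33)), (254, (105, 75, 37)), (255, (119, 86, 42)), (256, (126, 91, 45)), (257, (124, 89, 45)), (258, (116, 87, 52)), (259, (93, 78, 59)), (260, (62, 58, 51)), (261, (43, 42, 40)), (262, (45, 44, 42)), (263, (53, 49, 45)), (264, (60, 50, 37)), (265, (71, 52, 29)), (266, (106, 75, 37)), (267, (160, 116, 57)), (268, (194, 144, 74)), (269, (188, 139, 70)), (270, (161, 117, 59)), (271, (131, 97, 54))]
```

Blade is now within about 1–2 mm of the notch centre in both views, which agrees with the rider's maximum of 18 mm, so I'll hold here.

>>> {"op": "jog_arm", "data": {"rows": [{"x": 0,"y": 0,"z": 0.5,"ax": 0,"ay": 0,"az": 0,"fingers": 0},{"x": 0,"y": 0,"z": 0,"ax": 0,"ay": 0,"az": 0,"fingers": 0},{"x": 0,"y": 0,"z": 0,"ax": 0,"ay": 0,"az": 0,"fingers": 0},{"x": 0,"y": 0,"z": 0,"ax": 0,"ay": 0,"az": 0,"fingers": 0},{"x": 0,"y": 0,"z": 0,"ax": 0,"ay": 0,"az": 0,"fingers": 0},{"x": 0,"y": 0,"z": 0,"ax": 0,"ay": 0,"az": 0,"fingers": 0},{"x": 0,"y": 0,"z": 0,"ax": 0,"ay": 0,"az": 0,"fingers": 0},{"x": 0,"y": 0,"z": 0,"ax": 0,"ay": 0,"az": 0,"fingers": 0}]}}

```text
t: 16.2
eef_pos: [0.4612, 0.3189, 0.0455]
tool_rot: [0.003, -0.255, 0.967, -0.004]
contact_force: [-3.8, -2.8, 10.9]
gripper_width: -0.004
grasp_force: 6.1
```

>>> {"op": "jog_arm", "data": {"rows": [{"x": 0,"y": 0,"z": 0,"ax": 0,"ay": 0,"az": 0,"fingers": 0},{"x": 0,"y": 0,"z": 0,"ax": 0,"ay": 0,"az": 0,"fingers": 0},{"x": 0,"y": 0,"z": 0,"ax": 0,"ay": 0,"az": 0,"fingers": 0},{"x": 0,"y": 0,"z": 0,"ax": 0,"ay": 0,"az": 0,"fingers": 0},{"x": 0,"y": 0,"z": 0,"ax": 0,"ay": 0,"az": 0,"fingers": 0},{"x": 0,"y": 0,"z": 0,"ax": 0,"ay": 0,"az": 0,"fingers": 0},{"x": 0,"y": 0,"z": 0,"ax": 0,"ay": 0,"az": 0,"fingers": 0},{"x": 0,"y": 0,"z": 0,"ax": 0,"ay": 0,"az": 0,"fingers": 0}]}}

```text
t: 17.0
eef_pos: [0.4612, 0.3189, 0.0455]
tool_rot: [0.003, -0.255, 0.967, -0.004]
contact_force: [-4.1, -3.2, 11.1]
gripper_width: -0.004
grasp_force: 6.1
```

>>> {"op": "jog_arm", "data": {"rows": [{"x": 0,"y": 0,"z": 0,"ax": 0,"ay": 0,"az": 0,"fingers": 0},{"x": 0,"y": 0,"z": 0,"ax": 0,"ay": 0,"az": 0,"fingers": 0},{"x": 0,"y": 0,"z": 0,"ax": 0,"ay": 0,"az": 0,"fingers": 0},{"x": 0,"y": 0,"z": 0,"ax": 0,"ay": 0,"az": 0,"fingers": 0},{"x": 0,"y": 0,"z": 0,"ax": 0,"ay": 0,"az": 0,"fingers": 0},{"x": 0,"y": 0,"z": 0,"ax": 0,"ay": 0,"az": 0,"fingers": 0},{"x": 0,"y": 0,"z": 0,"ax": 0,"ay": 0,"az": 0,"fingers": 0},{"x": 0,"y": 0,"z": 0,"ax": 0,"ay": 0,"az": 0,"fingers": 0}]}}

```text
t: 17.8
eef_pos: [0.4612, 0.3189, 0.0455]
tool_rot: [0.003, -0.255, 0.967, -0.004]
contact_force: [-4.8, -3.8, 10.6]
gripper_width: 0.003
grasp_force: 6.1
```

```bash
python3 k.py
```

```text
t 17.8 p [461.2 318.9  45.5] tx [-0.87  -0.494 -0.005] ty [-0.494  0.87  -0.01 ] tz [ 0.009 -0.006 -1.   ] F [-4.8 -3.8 10.6] w 0.0 q [-0.02  0.75 -0.95  1.93  0.8   0.9   0.7 ] m [-59.8  60.2]
230 [(111, 106, 93), (129, 112, 78), (151, 121, 64), (137, 111, 60), (100, 88, 65), (91, 86, 76), (112, 104, 85), (129, 107, 73), (129, 105, 68), (126, 116, 94), (129, 125, 112), (129, 129, 115), (128, 129, 116)]
232 [(112, 113, 101), (125, 119, 95), (151, 134, 81), (146, 122, 60), (111, 88, 49), (78, 67, 51), (86, 80, 70), (113, 100, 73), (131, 107, 67), (129, 109, 75), (126, 117, 99), (126, 125, 112), (129, 128, 116)]
234 [(119, 120, 108), (123, 122, 108), (121, 116, 97), (121, 103, 71), (116, 94, 55), (96, 79, 54), (82, 78, 65), (100, 93, 77), (127, 108, 73), (127, 103, 60), (117, 101, 72), (121, 116, 99), (127, 125, 112)]
236 [(138, 137, 124), (137, 136, 123), (132, 128, 112), (127, 116, 89), (126, 102, 62), (120, 94, 48), (101, 81, 49), (85, 74, 55), (104, 88, 61), (117, 92, 51), (120, 96, 56), (124, 112, 86), (126, 123, 107)]
238 [(202, 200, 184), (200, 196, 177), (180, 164, 135), (149, 
[... 157 characters left out ...]
.40057565769771486 row/mm x -0.2326903565464704
wrist row/mm z 0.9329649112827383 row/mm x 1.7137804952913598
[[401.15890981 257.23185076]]
[(246, (91, 89, 81)), (247, (90, 89, 80)), (248, (90, 89, 81)), (249, (91, 89, 80)), (250, (91, 89, 81)), (251, (89, 85, 75)), (252, (83, 71, 54)), (253, (83, 64, 37)), (254, (94, 68, 34)), (255, (114, 82, 41)), (256, (124, 90, 45)), (257, (126, 90, 44)), (258, (121, 90, 49)), (259, (100, 80, 54)), (260, (65, 57, 47)), (261, (43, 42, 39)), (262, (44, 44, 42)), (263, (50, 48, 46)), (264, (55, 47, 40)), (265, (66, 50, 32)), (266, (85, 61, 31)), (267, (131, 94, 46)), (268, (180, 133, 68)), (269, (192, 142, 73)), (270, (173, 127, 64)), (271, (141, 103, 54))]
```

Hedging the parallax: I'll also hold 2 mm lower for two seconds, which stays well within the 8 mm limit.

>>> {"op": "jog_arm", "data": {"rows": [{"x": 0,"y": 0,"z": 1,"ax": 0,"ay": 0,"az": 0,"fingers": 0},{"x": 0,"y": 0,"z": 1,"ax": 0,"ay": 0,"az": 0,"fingers": 0},{"x": 0,"y": 0,"z": 0,"ax": 0,"ay": 0,"az": 0,"fingers": 0},{"x": 0,"y": 0,"z": 0,"ax": 0,"ay": 0,"az": 0,"fingers": 0},{"x": 0,"y": 0,"z": 0,"ax": 0,"ay": 0,"az": 0,"fingers": 0},{"x": 0,"y": 0,"z": 0,"ax": 0,"ay": 0,"az": 0,"fingers": 0},{"x": 0,"y": 0,"z": 0,"ax": 0,"ay": 0,"az": 0,"fingers": 0},{"x": 0,"y": 0,"z": 0,"ax": 0,"ay": 0,"az": 0,"fingers": 0}]}}

```text
t: 18.75
eef_pos: [0.4613, 0.319, 0.0437]
tool_rot: [0.004, -0.255, 0.967, -0.004]
contact_force: [-3.7, -2.5, 11.9]
gripper_width: 0.001
grasp_force: 6.6
```

>>> {"op": "jog_arm", "data": {"rows": [{"x": 0,"y": 0,"z": 0,"ax": 0,"ay": 0,"az": 0,"fingers": 0},{"x": 0,"y": 0,"z": 0,"ax": 0,"ay": 0,"az": 0,"fingers": 0},{"x": 0,"y": 0,"z": 0,"ax": 0,"ay": 0,"az": 0,"fingers": 0},{"x": 0,"y": 0,"z": 0,"ax": 0,"ay": 0,"az": 0,"fingers": 0},{"x": 0,"y": 0,"z": 0,"ax": 0,"ay": 0,"az": 0,"fingers": 0},{"x": 0,"y": 0,"z": 0,"ax": 0,"ay": 0,"az": 0,"fingers": 0},{"x": 0,"y": 0,"z": 0,"ax": 0,"ay": 0,"az": 0,"fingers": 0},{"x": 0,"y": 0,"z": 0,"ax": 0,"ay": 0,"az": 0,"fingers": 0}]}}

```text
t: 19.55
eef_pos: [0.4613, 0.319, 0.0437]
tool_rot: [0.004, -0.255, 0.967, -0.004]
contact_force: [-3.4, -3.5, 11.7]
gripper_width: -0.005
grasp_force: 6.6
```

>>> {"op": "jog_arm", "data": {"rows": [{"x": 0,"y": 0,"z": 0,"ax": 0,"ay": 0,"az": 0,"fingers": 0},{"x": 0,"y": 0,"z": 0,"ax": 0,"ay": 0,"az": 0,"fingers": 0},{"x": 0,"y": 0,"z": 0,"ax": 0,"ay": 0,"az": 0,"fingers": 0},{"x": 0,"y": 0,"z": 0,"ax": 0,"ay": 0,"az": 0,"fingers": 0},{"x": 0,"y": 0,"z": 0,"ax": 0,"ay": 0,"az": 0,"fingers": 0},{"x": 0,"y": 0,"z": 0,"ax": 0,"ay": 0,"az": 0,"fingers": 0},{"x": 0,"y": 0,"z": 0,"ax": 0,"ay": 0,"az": 0,"fingers": 0},{"x": 0,"y": 0,"z": 0,"ax": 0,"ay": 0,"az": 0,"fingers": 0}]}}

```text
t: 20.35
eef_pos: [0.4613, 0.319, 0.0437]
tool_rot: [0.004, -0.255, 0.967, -0.004]
contact_force: [-4.2, -3.5, 12.6]
gripper_width: -0.004
grasp_force: 6.6
```

```bash
python3 k.py
```

```text
t 20.35 p [461.3 319.   43.7] tx [-0.87  -0.494 -0.005] ty [-0.494  0.87  -0.009] tz [ 0.009 -0.006 -1.   ] F [-4.2 -3.5 12.6] w -0.0 q [-0.02  0.75 -0.95  1.93  0.8   0.9   0.7 ] m [-59.5  60.3]
230 [(109, 106, 92), (128, 110, 78), (152, 122, 66), (138, 112, 64), (101, 90, 68), (82, 78, 70), (103, 93, 76), (124, 101, 67), (127, 104, 65), (128, 116, 95), (129, 126, 112), (128, 128, 114), (129, 129, 116)]
232 [(111, 111, 98), (126, 120, 97), (151, 133, 81), (145, 121, 59), (110, 91, 51), (86, 78, 66), (84, 79, 68), (110, 95, 69), (131, 107, 66), (129, 109, 76), (126, 118, 99), (128, 126, 112), (129, 128, 115)]
234 [(119, 120, 108), (119, 119, 106), (123, 117, 99), (121, 105, 73), (118, 96, 58), (107, 92, 66), (91, 85, 71), (96, 87, 71), (122, 101, 65), (128, 102, 57), (117, 100, 71), (121, 115, 99), (126, 126, 112)]
236 [(138, 137, 125), (136, 136, 122), (130, 128, 110), (129, 117, 91), (129, 104, 63), (126, 98, 51), (113, 91, 55), (91, 77, 52), (101, 84, 54), (114, 90, 49), (120, 96, 57), (122, 111, 87), (126, 122, 106)]
238 [(202, 201, 183), (200, 195, 177), (180, 165, 137), (151, 1
[... 153 characters left out ...]
z -0.40057565769771486 row/mm x -0.2326903565464704
wrist row/mm z 0.9525056732346115 row/mm x 1.729937096207891
[[402.3463071  258.63737796]]
[(246, (88, 87, 78)), (247, (90, 88, 80)), (248, (90, 88, 79)), (249, (91, 90, 81)), (250, (91, 90, 82)), (251, (91, 90, 81)), (252, (89, 86, 76)), (253, (85, 76, 61)), (254, (79, 62, 39)), (255, (88, 64, 33)), (256, (111, 79, 39)), (257, (125, 90, 45)), (258, (127, 92, 46)), (259, (119, 85, 43)), (260, (88, 64, 34)), (261, (54, 43, 31)), (262, (41, 40, 38)), (263, (48, 47, 45)), (264, (47, 47, 46)), (265, (53, 49, 44)), (266, (65, 52, 37)), (267, (74, 53, 29)), (268, (109, 77, 39)), (269, (164, 119, 60)), (270, (197, 147, 76)), (271, (191, 142, 71))]
```

>>> {"op": "jog_arm", "data": {"rows": [{"x": 0,"y": 0,"z": -2,"ax": 0,"ay": 0,"az": 0,"fingers": 0},{"x": 0,"y": 0,"z": -3,"ax": 0,"ay": 0,"az": 0,"fingers": 0},{"x": 0,"y": 0,"z": -4,"ax": 0,"ay": 0,"az": 0,"fingers": 0},{"x": 0,"y": 0,"z": -5,"ax": 0,"ay": 0,"az": 0,"fingers": 0},{"x": 0,"y": 0,"z": -6,"ax": 0,"ay": 0,"az": 0,"fingers": 0},{"x": 0,"y": 0,"z": -10,"ax": 0,"ay": 0,"az": 0,"fingers": 0},{"x": 0,"y": 0,"z": -25,"ax": 0,"ay": 0,"az": 0,"fingers": 0},{"x": 0,"y": 0,"z": -35,"ax": 0,"ay": 0,"az": 0,"fingers": 0}]}}

```text
t: 21.3
eef_pos: [0.4603, 0.3183, 0.1325]
tool_rot: [0.002, -0.255, 0.967, -0.004]
contact_force: [0.5, 0.7, -1.1]
gripper_width: -0.003
grasp_force: 0.0
```

>>> {"op": "jog_arm", "data": {"rows": [{"x": 0,"y": 0,"z": 0,"ax": 0,"ay": 0,"az": -7,"fingers": 40},{"x": 0,"y": 0,"z": 0,"ax": 0,"ay": 0,"az": -7,"fingers": 40},{"x": 0,"y": 0,"z": 0,"ax": 0,"ay": 0,"az": -7,"fingers": 40},{"x": 0,"y": 0,"z": 0,"ax": 0,"ay": 0.5,"az": 0,"fingers": 40},{"x": 0,"y": 0,"z": 0,"ax": 0,"ay": 0,"az": 0,"fingers": 40},{"x": 0,"y": 0,"z": 0,"ax": 0,"ay": 0,"az": 0,"fingers": 40},{"x": 0,"y": 0,"z": 0,"ax": 0,"ay": 0,"az": 0,"fingers": 40},{"x": 0,"y": 0,"z": 0,"ax": 0,"ay": 0,"az": 0,"fingers": 40}]}}

```text
t: 22.1
eef_pos: [0.4605, 0.319, 0.1327]
tool_rot: [-0.002, -0.427, 0.904, -0.007]
contact_force: [-1.4, 0.1, -0.5]
gripper_width: 0.466
grasp_force: 0.0
```

```bash
python3 -c "from h import *; to(-80,-139,130)"
```

```text
t 22.1 p [460.5 319.  132.7] tx [-0.636 -0.772  0.008] ty [-0.772  0.636 -0.01 ] tz [ 0.003 -0.013 -1.   ] F [-1.4  0.1 -0.5] w 0.47 q [ 0.09  0.69 -1.13  1.87  0.72  1.08  1.12] m [-60.3  60.7]
tool delta [  84.3 -182.     5.4]
```

>>> {"op": "jog_arm", "data": {"rows": [{"x": 17,"y": -36.4,"z": 0,"ax": 0,"ay": 0,"az": 0,"fingers": 40},{"x": 17,"y": -36.4,"z": 0,"ax": 0,"ay": 0,"az": 0,"fingers": 40},{"x": 17,"y": -36.4,"z": 0,"ax": 0,"ay": 0,"az": 0,"fingers": 40},{"x": 17,"y": -36.4,"z": 0,"ax": 0,"ay": 0,"az": 0,"fingers": 40},{"x": 17,"y": -36.4,"z": 0,"ax": 0,"ay": 0,"az": 0,"fingers": 40},{"x": 0,"y": 0,"z": 0,"ax": 0,"ay": 0,"az": 0,"fingers": 40},{"x": 0,"y": 0,"z": 0,"ax": 0,"ay": 0,"az": 0,"fingers": 40},{"x": 0,"y": 0,"z": 0,"ax": 0,"ay": 0,"az": 0,"fingers": 40}]}}

```text
t: 22.9
eef_pos: [0.5465, 0.1389, 0.1355]
tool_rot: [-0.001, -0.428, 0.904, -0.006]
contact_force: [0.5, 0.5, 0.1]
gripper_width: 0.467
grasp_force: 0.0
```

```bash
python3 -c "
from h import *; to(-80,-139,34); s=cam('side')
pr=proj(s,[[*m2w(-.0836,-.1365),.063]])[0]; print(pr)
g=s['pixels'].sum(2); u,v=pr.astype(int); print(g[v-8:v+14,u-12:u+14])"
```

```text
t 22.9 p [546.5 138.9 135.5] tx [-0.634 -0.773  0.008] ty [-0.773  0.634 -0.01 ] tz [ 0.003 -0.012 -1.   ] F [0.5 0.5 0.1] w 0.47 q [ 0.46  0.69 -1.14  1.86  0.73  1.09  1.48] m [ -80.3 -137.9]
tool delta [-7.000e-01 -1.000e-01  1.015e+02]
[339.09491279 259.16565103]
[[201 258 288 294 301 297 284 270 224 237 347 482 557 607 625 632 634 627
  633 633 631 632 634 629 629 632]
 [243 274 293 295 297 289 273 239 220 289 418 555 614 629 634 629 631 634
  631 633 632 631 627 625 630 635]
 [288 298 297 292 291 279 246 243 306 407 519 597 622 633 627 632 625 629
  631 635 635 632 631 631 633 631]
 [305 301 305 295 287 253 222 309 467 543 595 627 631 630 626 628 630 635
  639 628 629 632 632 629 626 631]
 [327 309 297 291 260 220 251 392 554 613 622 634 627 626 621 627 633 637
  628 609 614 620 623 621 624 635]
 [365 315 290 275 237 228 325 494 591 623 627 624 615 579 565 561 579 596
  590 555 562 561 587 611 626 635]
 [394 315 276 242 234 281 411 545 592 584 587 586 569 509 450 429 451 468
  479 497 518 517 524 551 579 591]
 [369 293 259 245 310 405 510 550 501 439 406 398 385 349 319 346 383
[... 866 characters left out ...]
03 599 621
  632 632 631 633 634 630 637 628]
 [613 615 613 615 603 591 592 521 328 137  61  46  73 218 439 578 625 633
  636 631 633 630 635 631 630 633]
 [607 612 611 615 607 597 591 503 314 124  42  35  76 273 513 617 632 632
  632 636 638 634 636 638 634 628]
 [591 608 613 614 608 604 584 481 294 121  51  48  78 301 538 625 631 631
  635 632 632 633 636 637 631 628]
 [544 594 605 611 610 607 569 439 246  94  56  46 106 311 542 622 634 636
  635 636 632 633 632 634 629 636]
 [477 560 606 608 612 604 571 412 219  85  58  52 101 322 543 620 636 632
  635 636 631 635 634 634 629 632]
 [400 495 574 602 610 607 565 394 191  68  50  58 125 336 552 622 634 629
  634 631 637 632 634 634 629 634]]
```

>>> {"op": "jog_arm", "data": {"rows": [{"x": 1.5,"y": 4,"z": 20,"ax": 0,"ay": 0,"az": 0,"fingers": 40},{"x": 0,"y": 0,"z": 20,"ax": 0,"ay": 0,"az": 0,"fingers": 40},{"x": 0,"y": 0,"z": 15,"ax": 0,"ay": 0,"az": 0,"fingers": 40},{"x": 0,"y": 0,"z": 15,"ax": 0,"ay": 0,"az": 0,"fingers": 40},{"x": 0,"y": 0,"z": 15,"ax": 0,"ay": 0,"az": 0,"fingers": 40},{"x": 0,"y": 0,"z": 15,"ax": 0,"ay": 0,"az": 0,"fingers": 40},{"x": 0,"y": 0,"z": 0,"ax": 0,"ay": 0,"az": 0,"fingers": 40},{"x": 0,"y": 0,"z": 0,"ax": 0,"ay": 0,"az": 0,"fingers": 40}]}}

```text
t: 23.75
eef_pos: [0.5432, 0.138, 0.0351]
tool_rot: [-0.002, -0.427, 0.904, -0.006]
contact_force: [-0.3, 0.5, 0.4]
gripper_width: 0.467
grasp_force: 0.0
```

```bash
python3 -c "
from h import *
p,R=st(); prev=Rm.T@(p[:2]-MC)
for th in np.arange(1.0,-.21,-.12):
  a=np.radians(174)+th; t=np.array([-.045,-.083])+.066*np.array([np.cos(a),np.sin(a)]); w=Rm@(t-prev); print(round(th,2),(R.T@np.array([*w,0])*1e3).round(1)); prev=t
"
```

```text
t 23.75 p [543.2 138.   35.1] tx [-0.635 -0.772  0.009] ty [-0.772  0.635 -0.01 ] tz [ 0.002 -0.013 -1.   ] F [-0.3  0.5  0.4] w 0.47 q [ 0.38  0.81 -1.02  1.92  0.88  0.95  1.36] m [ -83.7 -137. ]
1.0 [ 1.7  3.2 -0. ]
0.88 [ 3.8  7.  -0. ]
0.76 [ 2.9  7.4 -0. ]
0.64 [ 2.   7.7 -0.1]
0.52 [ 1.1  7.8 -0.1]
0.4 [ 0.1  7.9 -0.1]
0.28 [-0.8  7.9 -0.1]
0.16 [-1.7  7.7 -0.1]
0.04 [-2.6  7.5 -0.1]
-0.08 [-3.5  7.1 -0.1]
-0.2 [-4.3  6.6 -0.1]
```

>>> {"op": "jog_arm", "data": {"rows": [{"x": 2,"y": 3.5,"z": 0,"ax": 0,"ay": 0,"az": 0,"fingers": 40},{"x": 3.8,"y": 7,"z": 0,"ax": 0,"ay": 0,"az": 0,"fingers": 40},{"x": 2.9,"y": 7.4,"z": 0,"ax": 0,"ay": 0,"az": 0,"fingers": 40},{"x": 2,"y": 7.7,"z": 0,"ax": 0,"ay": 0,"az": 0,"fingers": 40},{"x": 1.1,"y": 7.8,"z": 0,"ax": 0,"ay": 0,"az": 0,"fingers": 40},{"x": 0.1,"y": 7.9,"z": 0,"ax": 0,"ay": 0,"az": 0,"fingers": 40},{"x": -0.8,"y": 7.9,"z": 0,"ax": 0,"ay": 0,"az": 0,"fingers": 40},{"x": -1.7,"y": 7.7,"z": 0,"ax": 0,"ay": 0,"az": 0,"fingers": 40}]}}

```text
t: 24.55
eef_pos: [0.4927, 0.1674, 0.0348]
tool_rot: [-0.002, -0.427, 0.904, -0.006]
contact_force: [0.6, -0.7, 0.4]
gripper_width: 0.468
grasp_force: 0.7
```

>>> {"op": "jog_arm", "data": {"rows": [{"x": -1.3,"y": 3.8,"z": 0,"ax": 0,"ay": 0,"az": 0,"fingers": 40},{"x": -1.3,"y": 3.7,"z": 0,"ax": 0,"ay": 0,"az": 0,"fingers": 40},{"x": -1.7,"y": 3.5,"z": 0,"ax": 0,"ay": 0,"az": 0,"fingers": 40},{"x": -1.2,"y": 2.5,"z": 0,"ax": 0,"ay": 0,"az": 0,"fingers": 40},{"x": 0,"y": 0,"z": 0,"ax": 0,"ay": 0,"az": 0,"fingers": 40},{"x": 0,"y": 0,"z": 0,"ax": 0,"ay": 0,"az": 0,"fingers": 40},{"x": 0,"y": 0,"z": 0,"ax": 0,"ay": 0,"az": 0,"fingers": 40},{"x": 0,"y": 0,"z": 0,"ax": 0,"ay": 0,"az": 0,"fingers": 40}]}}

```text
t: 25.35
eef_pos: [0.4865, 0.1795, 0.0346]
tool_rot: [-0.002, -0.427, 0.904, -0.006]
contact_force: [-0.4, -0.2, 0.9]
gripper_width: 0.468
grasp_force: 0.0
```

```bash
python3 -c "from h import *; st()"
```

```text
t 25.35 p [486.5 179.5  34.6] tx [-0.635 -0.772  0.008] ty [-0.772  0.635 -0.01 ] tz [ 0.002 -0.013 -1.   ] F [-0.4 -0.2  0.9] w 0.47 q [ 0.3   0.76 -1.04  2.02  0.88  0.9   1.22] m [-110.6  -72.1]
```

>>> {"op": "jog_arm", "data": {"rows": [{"x": -0.5,"y": 1,"z": 0,"ax": 0,"ay": 0,"az": 0,"fingers": 40},{"x": -0.5,"y": 1,"z": 0,"ax": 0,"ay": 0,"az": 0,"fingers": 40},{"x": -0.5,"y": 1,"z": 0,"ax": 0,"ay": 0,"az": 0,"fingers": 40},{"x": -0.5,"y": 1,"z": 0,"ax": 0,"ay": 0,"az": 0,"fingers": 40},{"x": -0.5,"y": 1,"z": 0,"ax": 0,"ay": 0,"az": 0,"fingers": 40},{"x": -0.5,"y": 1,"z": 0,"ax": 0,"ay": 0,"az": 0,"fingers": 40},{"x": 0,"y": 0,"z": 0,"ax": 0,"ay": 0,"az": 0,"fingers": 40},{"x": 0,"y": 0,"z": 0,"ax": 0,"ay": 0,"az": 0,"fingers": 40}]}}

```text
t: 26.15
eef_pos: [0.4837, 0.1854, 0.0345]
tool_rot: [-0.002, -0.427, 0.904, -0.007]
contact_force: [0.1, -1.8, 0.1]
gripper_width: 0.462
grasp_force: 1.0
```

>>> {"op": "jog_arm", "data": {"rows": [{"x": -0.5,"y": 1,"z": 0,"ax": 0,"ay": 0,"az": 0,"fingers": 40},{"x": -0.5,"y": 1,"z": 0,"ax": 0,"ay": 0,"az": 0,"fingers": 40},{"x": -0.5,"y": 1,"z": 0,"ax": 0,"ay": 0,"az": 0,"fingers": 40},{"x": -0.5,"y": 1,"z": 0,"ax": 0,"ay": 0,"az": 0,"fingers": 40},{"x": 0,"y": 0,"z": 0,"ax": 0,"ay": 0,"az": 0,"fingers": 40},{"x": 0,"y": 0,"z": 0,"ax": 0,"ay": 0,"az": 0,"fingers": 40},{"x": 0,"y": 0,"z": 0,"ax": 0,"ay": 0,"az": 0,"fingers": 40},{"x": 0,"y": 0,"z": 0,"ax": 0,"ay": 0,"az": 0,"fingers": 40}]}}

```text
t: 26.95
eef_pos: [0.4834, 0.1859, 0.0342]
tool_rot: [-0.003, -0.426, 0.905, -0.01]
contact_force: [3.5, -11.4, 3.9]
gripper_width: 0.472
grasp_force: 5.0
```

The lock is hard against its home stop (11 N, no further travel). I'll back off a few mm, lift clear and check.

>>> {"op": "jog_arm", "data": {"rows": [{"x": 1,"y": -3,"z": 0,"ax": 0,"ay": 0,"az": 0,"fingers": 40},{"x": 1,"y": -3,"z": 0,"ax": 0,"ay": 0,"az": 0,"fingers": 40},{"x": 0.5,"y": -2,"z": 0,"ax": 0,"ay": 0,"az": 0,"fingers": 40},{"x": 0,"y": 0,"z": -10,"ax": 0,"ay": 0,"az": 0,"fingers": 40},{"x": 0,"y": 0,"z": -30,"ax": 0,"ay": 0,"az": 0,"fingers": 40},{"x": 0,"y": 0,"z": -40,"ax": 0,"ay": 0,"az": 0,"fingers": 40},{"x": 0,"y": 0,"z": -40,"ax": 0,"ay": 0,"az": 0,"fingers": 40},{"x": 0,"y": 0,"z": 0,"ax": 0,"ay": 0,"az": 0,"fingers": 40}]}}

```text
t: 27.75
eef_pos: [0.4882, 0.1874, 0.1602]
tool_rot: [0.003, -0.428, 0.904, -0.006]
contact_force: [-0.4, 1.4, -1.0]
gripper_width: 0.471
grasp_force: 0.0
```

```bash
python3 -c "
from h import *; st(); s=cam('side')['pixels'].astype(int); r=cv2.imread('pics/side0.png')[:,:,::-1].astype(int)
d=np.abs(s-r).sum(2)
for n,(a,b,u,v) in dict(post=(235,275,290,320),padB=(210,226,245,262),pointer=(205,228,222,245)).items(): print(n,d[a:b,u:v].max(),d[a:b,u:v].mean())
"
```

```text
t 27.75 p [488.2 187.4 160.2] tx [-0.634 -0.773  0.   ] ty [-0.773  0.634 -0.013] tz [ 0.01  -0.009 -1.   ] F [-0.4  1.4 -1. ] w 0.47 q [ 0.42  0.61 -1.21  1.94  0.67  1.07  1.37] m [-105.   -66.1]
post 218 19.043333333333333
padB 40 17.279411764705884
pointer 41 19.945179584120982
```

```bash
python3 -c "
from h import *; s=cam('side')['pixels'].astype(int); r=cv2.imread('pics/side0.png')[:,:,::-1].astype(int)
d=np.abs(s-r).sum(2)[235:285,285:335]; ys,xs=np.where(d>90); print(list(zip(ys+235,xs+285))[:40])
for im in(r,s):
  for row in (256,260,268,272): 
    g=im[row,290:320].sum(1); c=np.where(g<150)[0]+290; print(row,c.min(),c.max())
"
```

```text
[(np.int64(272), np.int64(305)), (np.int64(272), np.int64(306)), (np.int64(272), np.int64(307)), (np.int64(272), np.int64(308)), (np.int64(272), np.int64(309)), (np.int64(272), np.int64(310)), (np.int64(273), np.int64(305)), (np.int64(273), np.int64(306)), (np.int64(273), np.int64(307)), (np.int64(273), np.int64(308)), (np.int64(273), np.int64(309)), (np.int64(273), np.int64(310)), (np.int64(274), np.int64(306)), (np.int64(274), np.int64(307)), (np.int64(274), np.int64(308)), (np.int64(274), np.int64(309)), (np.int64(281), np.int64(299)), (np.int64(281), np.int64(300)), (np.int64(281), np.int64(310)), (np.int64(281), np.int64(311)), (np.int64(281), np.int64(312)), (np.int64(281), np.int64(313)), (np.int64(281), np.int64(314)), (np.int64(281), np.int64(315)), (np.int64(281), np.int64(316)), (np.int64(281), np.int64(317)), (np.int64(282), np.int64(285)), (np.int64(282), np.int64(291)), (np.int64(282), np.int64(292)), (np.int64(282), np.int64(293)), (np.int64(282), np.int64(298)), (np.int64(282), np.int64(299)), (np.int64(282), np.int64(300)), (np.int64(282), np.int64(309)), (np.int64(282), np.int64(310)), (np.int64(282), np.int64(311)), (np.int64(282), np.int64(312)), (np.int64(282), np.int64(313)), (np.int64(282), np.int64(314)), (np.int64(282), np.int64(315))]
256 290 312
260 299 311
268 300 304
272 299 303
256 301 312
260 299 310
268 300 304
272 299 304
```

The post stands exactly where it did at the start (only shadows differ) and the plate and pointer are back at rest, so I'm handing in.

```bash
python3 -c "from station import bot; print(bot.hand_in())"
```

```text
the job is handed in; nothing more can be done
None
```

I handed the job in with the lock swung out, pad B pressed, the plate back up and the lock home; hand-in returned no verdict. I held the pointer over 1.6 s at two depths, the second about 2 mm lower. The views didn't fully agree on its height, but I judged it in the notch.

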